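# Flip open the screw box

### The job

Get at the screws in the wooden box: with closed fingertips, push the tape measure along the bench away from the box's lid lip until at least a hand's width (100 mm) of bench in front of the lip is clear, leaving it standing on the bench. Then put the fingertips under the lip and flip the hinged lid up and over past its balance point so that it rests fully open by itself, and draw the hand away. Only push, gently: do not pinch, lift or tip anything over, and leave the bench dog, mug, wax tin and sanding block undisturbed.

Things in the scene. Friction and masses are not known exactly. Their poses are not given: they have to be found in the camera images.
- screw_box: Open-topped brown wooden box fixed to the bench, 110 mm along its x, 124 mm along its y, 65 mm high, walls 8 mm, a dish of screws inside. Origin at the centre of its underside, z up; its x axis points from the lip side (front, -x) to the hinge side (+x). It stands turned so that the lip looks roughly to world -y (the robot's right). A 4 mm plinth runs round the bottom for looks.
- lid (a joint): Angle of the flat pale wooden lid on the box, rad: 0 shut, growing as it opens, stop at 1.95 (leaning back past upright). About 0.14 kg, free hinge with hardly any friction: below about 1.5 it falls shut, beyond that it falls open to the stop by itself. About 0.7 N upward at the lip starts it.
- lid_hinge (a point): Point on the hinge axis, middle of the box's rear top edge: box frame x +55, y 0, z 65 mm. The axis runs along the box's y.
- lip_edge (a point): Middle of the free lower edge of the lid's lip; turns with the lid. Lid and lip are 8 mm thick, underside 1 mm above the hinge axis height (66 mm over the bench when shut). The lip is 80 mm wide (box y) and stands out 22 mm beyond the lid, 24 mm beyond the box's front wall; its edge is 134 mm from the hinge axis. The space under it is open down to the bench.
- lip_front (a point): Fixed point on the bench (z 0) straight below the shut lip's edge: box frame x -79, y 0, z 0. Site axes as the box's.
- tape: Tape measure, yellow and black case standing on the bench, 0.3 kg, loose, 64 mm high. Its origin is at the underside, near the middle, z up. It starts in front of the lip, its long side roughly parallel to it, with a gap of 35 to 60 mm between lip edge and case, wide enough for shut fingers pointing down. Pushed low with upright fingers it slides; pushed above about 35 mm it tips.
- tape_case (a point): Middle of the tape measure's case at bench height, under its weight. The case is 66 mm long and 38 mm thick; its long direction is turned 48 degrees from the point's x axis towards its y (33 mm each way); the steel hook on the tongue sticks out low 53 mm that way.
- dog: Brass bench dog standing upright by the box's far front corner, 24 mm across, 70 mm high, loose. Origin at the centre of its underside. Leave alone.
- mug: White tea mug, 78 mm across, 89 mm high, loose. Origin at its underside, 18 mm off the cup's axis towards the handle. Leave alone.
- tin: Round wax tin, 83 mm across, 27 mm high, loose. Origin at the centre of its underside. Leave alone.
- block: Cork sanding block, 86 x 123 mm over its corners, 37 mm high, loose. Origin at the centre of its underside. Leave alone.

How it is judged:
By the outcome, as a careful person would: the job done as asked, in the order asked, and still so for the second after the job is handed in, with the robot touching nothing.
It also fails if it takes over 48 s, if anything falls off the work surface, if the arm or the gripper's body presses on something with over 40 N, if the wrist force passes 120 N, or if a joint passes its speed limit or range.

### The arm

A 6-joint arm with a two-finger parallel gripper is mounted at the origin on a cart in front of the work surface, level with it; the furniture and walls round the work are solid. World frame = base frame: x ahead of the robot, y to its left, z up, the work surface at z = 0. Lengths are in mm, angles in rad, forces in N, time in s.
With the tool pointing down it reaches from about 325 to 750 mm from the base axis. Payload 7.6 kg.
Tool frame: the origin (TCP) lies between the finger pads; the fingertips stand 22 mm ahead of it and the grasp point (between the pads) lies 3 mm ahead of it; z points along the fingers, y is the line along which they close (so a half turn about z gives the same grasp; the last joint's range is limited). The gripper opens to 85 mm and grips with 20 to 120 N. Pads are 22 mm wide; open, the fingers measure 114 mm over their backs; the gripper's body (76 mm by 85 mm) begins 54 mm behind the grasp point. The pads swing forward as they close: fully open they stand 13 mm farther back than shut.
Start: joints at [1.261, 0.052, 1.401, -0, 1.689, -0.07], TCP at [124.673, 510, 253.323] pointing down, gripper open.
Joint ranges: [-2.9, 2.9], [-0.91, 2.17], [0.12, 2.37], [-1.06, 4.2], [0.26, 2.73], [-2.93, 2.93]. Speed limits (rad/s): [2.57, 2.57, 3.01, 3.14, 3.14, 3.14].

### API

Orientations are given as a rotation vector (axis times angle).
In Python, from plant import env gives the robot as it stands.
- The arm moves only by the shell command python3 -m crank 'ROWS' [FORCE]. ROWS is JSON, a list of rows, each a list of 7 numbers: the shift along the tool's x, y, z in mm, then the turn, a rotation vector about the tool's x, y, z in rad, then the opening, from 0 (shut) to 1 (fully open). In form: [[x, y, z, ax, ay, az, claw], ...]. A call has 1 to 5 rows; each row shifts and turns the commanded pose from where the row before left it, along the tool's axes as they then stand; what a row does not reach is not made up. A row lasts 1/8 s, in which the tool goes at most 62.5 mm and 10.7 degrees, less where a joint would pass 70% of its speed; a pose out of reach is approached as far as the arm can. A call with a gripper value outside its range is refused whole. The fingers move at their own pace and stop on an object; FORCE is the grip in N (left out, the last holds). Time passes only in rows, so rows that do not move let the fingers close. It gives the time, the measured TCP pose, the force, the opening and the grip force at its end, in the units of the state.
- env.get_state(): the state, without advancing time (a new reading comes with each control period).
- env.get_image(name): name is "side" or "top" or "wrist"; returns a dict with "color" (420x560x3 uint8, red, green, blue), "camera_matrix" (3x3 intrinsics, pixels), "k1" (the pictures are not rectified: a ray, as slopes to the right and down, at radius r is drawn at 1 + k1 r^2 times it, then the intrinsics apply), "camera_from_world" (4x4, takes a point from world to camera coordinates). Camera axes: x right, y down, z forward; pixel columns grow to the right and rows downward; lengths in mm; the calibration is good to about 2 mm. A picture is of the moment at which its call begins. There is no depth.
- env.job_done(): hands the job in; it is judged then, once.
The state is a dict: "t": time; "qpos": joint angles; "joint_vel": joint speeds; "joint_torque": joint torques, N m; "ee_pos": TCP position; "ee_rot": TCP orientation; "ft_force": force on the tool from outside, world axes, zero at the start; "wrist_torque": the same for the moment, N m; "grip_width": finger opening in mm; "grasp_force": force on a finger pad.
Only numpy, scipy, OpenCV 4.12 (cv2) and the standard library are available. Lean on these libraries where they do the work, as an engineer would, in place of code of your own. Each camera call takes 0.05 s, during which the arm holds its last target. There are 200 camera calls.

## Working session

There is one attempt and no reset: what is moved stays moved. The work goes in short steps, Python scripts to look and compute and a shell command to move; the robot and the scene stay as the last step left them, time stands still between calls to the robot, and variables do not carry over. Pictures are saved under pics/ and viewed, at most 10 in all, crops included, and the job is handed in when it is done.

```bash
mkdir -p pics; ls; cat > h.py <<'E'
import numpy as np, cv2
from plant import env
from scipy.spatial.transform import Rotation as R
def snap(n,f):
    d=env.get_image(n); cv2.imwrite('pics/'+f+'.png',d['color'][...,::-1]); np.save('pics/'+f+'.npy',d,allow_pickle=True); return d
def load(f): return np.load('pics/'+f+'.npy',allow_pickle=True).item()
def ray(d,u,v):
    K=d['camera_matrix'];k=d['k1']
    p=np.array([(u-K[0,2])/K[0,0],(v-K[1,2])/K[1,1]]);s=p.copy()
    for _ in range(20): s=p/(1+k*(s@s))
    T=d['camera_from_world'];Rm=T[:3,:3]
    return -Rm.T@T[:3,3], Rm.T@np.array([s[0],s[1],1])
def onz(d,u,v,z):
    o,r=ray(d,u,v); return o+r*(z-o[2])/r[2]
def proj(d,P):
    T=d['camera_from_world'];c=T[:3,:3]@np.array(P,float)+T[:3,3];s=c[:2]/c[2];s=s*(1+d['k1']*(s@s))
    K=d['camera_matrix'];return K[0,0]*s[0]+K[0,2],K[1,1]*s[1]+K[1,2]
E
python3 - <<'E'
from h import *
for n in ['top','side']:
    d=snap(n,n+'0'); o,_=ray(d,0,0); print(n,o,d['k1'])
s=env.get_state(); print(s)
E
```

```text
pics
top [ 332.48497839   25.06250895 1202.37428252] -0.13277380654084117
side [ 412.80540655 -823.60236466  807.39327114] -0.08437981301591435
{'t': 0.1, 'qpos': array([ 1.26067338e+00,  5.27952187e-02,  1.40160238e+00,  4.17216576e-06,
        1.68861703e+00, -7.03115272e-02]), 'joint_vel': array([ 0.00081066, -0.00103616, -0.00412007,  0.00085102,  0.00018289,
       -0.00147815]), 'joint_torque': array([ 9.19566373e-04, -3.82581317e+01, -3.60988319e+01, -8.13480005e-05,
        4.86732228e-03,  5.66477468e-05]), 'ee_pos': array([124.60847653, 509.75624547, 252.5559178 ]), 'ee_rot': array([-3.75759404e-01, -3.11876413e+00,  2.19192137e-03]), 'ft_force': array([-0.4935699 , -0.63364167, -0.08763761]), 'wrist_torque': array([0.00229215, 0.0033908 , 0.00110323]), 'grasp_force': 0.0, 'grip_width': 85.30212492567968}
```

View pics/top0.png

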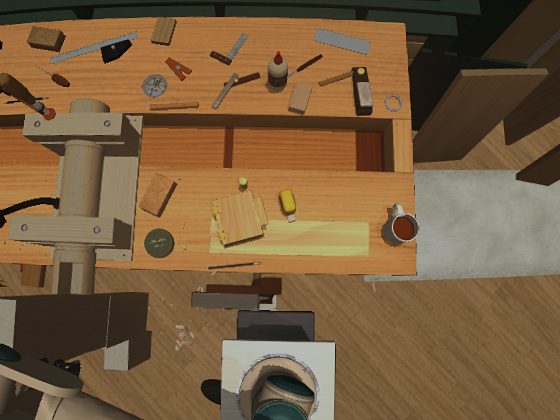

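View pics/side0.png

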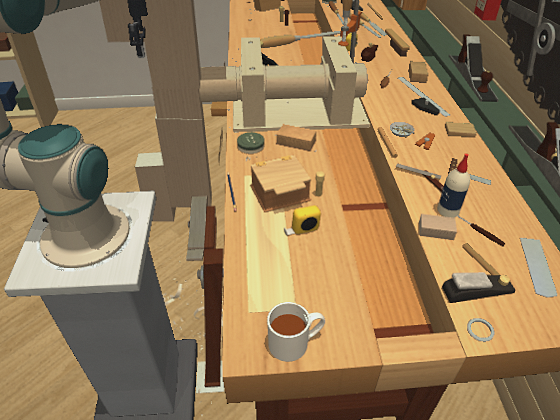

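The top view shows the robot at the bottom (+x is up, +y is left). The box is at about (238,217) with its lip on the right at about (262,213). The tape is at (288,202) with its hook at (292,218), the dog at (243,183), and the mug well away at (402,228). I'll enlarge both views to get corners.

```bash
python3 - <<'E'
from h import *
a=load('top0')['color'][170:255,200:310,::-1]; b=load('side0')['color'][145:245,240:340,::-1]
a=cv2.resize(a,None,fx=4,fy=6.0*4/6,interpolation=cv2.INTER_CUBIC)
b=cv2.resize(b,None,fx=3.5,fy=3.5,interpolation=cv2.INTER_CUBIC)
c=np.zeros((350,800,3),np.uint8); c[:340,:440]=a; c[:350,450:800]=b
cv2.imwrite('pics/crop0.png',c)
d=load('top0')
hsv=cv2.cvtColor(d['color'],cv2.COLOR_RGB2HSV)
m=cv2.inRange(hsv,(22,190,120),(32,255,255)); m[:,:275]=0;m[:180]=0;m[235:]=0;m[:,310:]=0
print(cv2.minAreaRect(cv2.findNonZero(m)), m.sum()/255)
E
```

```text
((287.5377197265625, 199.63204956054688), (19.367835998535156, 8.928435325622559), 74.05460357666016) 66.0
```

View pics/crop0.png

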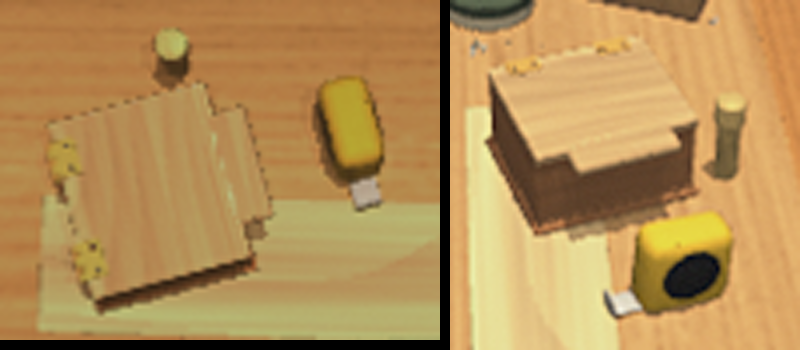

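The crop shows the lid's corners at crop pixels (50,122), (203,85), (252,258) and (97,298), and the lip edge from (240,108) to (271,213). The tape top is centred near (350,124), with the hook pointing down and right toward the robot at (367,193). The dog is at (172,45).

```bash
python3 - <<'E'
from h import *
d=load('top0'); s=load('side0')
T=lambda x,y,z: onz(d,200+(x+.5)/4-.5,170+(y+.5)/4-.5,z)
S=lambda x,y,z: onz(s,240+(x-450+.5)/3.5-.5,145+(y+.5)/3.5-.5,z)
for n,x,y,z in [('bl',50,122,74),('fl',203,85,74),('fr',252,258,74),('br',97,298,74),('lipL',240,108,74),('lipR',271,213,74),('tapec',350,124,62),('tL',333,78,60),('tR',371,176,60),('hook',367,207,5),('dog',172,44,70)]:
    print('top',n,T(x,y,z).round(1))
for n,x,y,z in [('bl',640,38,74),('br',490,74,74),('fr',540,163,74),('fl',696,121,74),('lipR',577,171,74),('lipL',675,138,74),('dog',731,98,70),('tapebot_R',640,308,0),('tapebot_L',727,290,0),('hooktip',612,310,0),('tapetopfarR',640,232,62),('tapetopL',722,215,62),('tapetopnear',650,248,60),('nearL',730,228,60)]:
    print('side',n,S(x,y,z).round(1))
E
```

```text
top bl [533.2 192.9  74. ]
top fl [561.3  88.6  74. ]
top fr [442.8  51.8  74. ]
top br [413.3 155.7  74. ]
top lipL [545.8  62.7  74. ]
top lipR [473.8  39.7  74. ]
top tapec [538.5 -13.3  62. ]
top tL [571.1  -1.   60. ]
top tR [502.7 -28.4  60. ]
top hook [488.3 -28.4   5. ]
top dog [590.6 111.2  70. ]
side bl [529.8 190.   74. ]
side br [413.2 151.8  74. ]
side fr [445.2  46.   74. ]
side fl [560.3  85.2  74. ]
side lipR [470.5  35.5  74. ]
side lipL [542.9  66.9  74. ]
side dog [590.4 115.5  70. ]
side tapebot_R [510.1 -28.6   0. ]
side tapebot_L [573.5 -15.2   0. ]
side hooktip [490.4 -29.1   0. ]
side tapetopfarR [509.7 -17.3  62. ]
side tapetopL [567.8  -4.1  62. ]
side tapetopnear [515.2 -31.5  60. ]
side nearL [571.9 -15.5  60. ]
```

```bash
cat > go.py <<'E'
import sys; from h import *
# usage: go.py x y z -> shift needed in tool axes, plus tool axes in world
s=env.get_state(); p=s['ee_pos']; M=R.from_rotvec(s['ee_rot']).as_matrix()
if len(sys.argv)>3: print('shift',(M.T@(np.array(list(map(float,sys.argv[1:4])))-p)).round(1))
print('t',s['t'],'p',p.round(1),'q',s['qpos'].round(2),'F',s['ft_force'].round(1)); print(M.round(3))
E
python3 -m crank '[[-50,-37,0,0,0,0,0],[-50,-37,0,0,0,0,0],[-50,-37,0,0,0,0,0],[-50,-37,0,0,0,0,0],[-50,-37,0,0,0,0,0]]'
python3 -m crank '[[-50,-37,0,0,0,0,0],[-50,-37,0,0,0,0,0],[-50,-37,0,0,0,0,0],[-50,-37,0,0,0,0,0],[-50,-37,0,0,0,0,0]]'
python3 -m crank '[[0,0,0,0,0,0.18,0],[0,0,0,0,0,0.18,0],[0,0,0,0,0,0.18,0],[0,0,0,0,0,0.18,0],[0,0,0,0,0,0.18,0]]'
python3 go.py 526 29 150
```

```text
t: 0.72
ee_pos: [324.3, 269.2, 253.1]
ee_rot: [-0.375, -3.119, -0.0]
ft_force: [0.2, -0.2, 0.0]
grip_width: -0.2
grasp_force: 0.0
t: 1.35
ee_pos: [523.4, 30.0, 253.0]
ee_rot: [-0.376, -3.119, -0.0]
ft_force: [0.9, 1.5, 0.2]
grip_width: 0.0
grasp_force: 0.0
t: 1.98
ee_pos: [522.3, 31.8, 252.8]
ee_rot: [-1.702, -2.639, 0.001]
ft_force: [0.7, -0.8, 0.3]
grip_width: -0.2
grasp_force: 0.0
shift [ -4.1   2.3 102.8]
t 1.975 p [522.3  31.8 252.8] q [-0.01  0.05  1.41  0.    1.69 -0.43] F [ 0.7 -0.8  0.3]
[[-0.412  0.911 -0.001]
 [ 0.911  0.412  0.   ]
 [ 0.001 -0.001 -1.   ]]
```

```bash

python3 -m crank '[[-4,2,0,0,0,0.13,0],[0,0,50,0,0,0,0],[0,0,50,0,0,0,0],[0,0,0,0,0,0,0]]' | head -3
python3 go.py 526 29 32
python3 - <<'E'
from h import *
snap('side','side1');snap('wrist','wrist1')
a=load('side1')['color'][120:260,200:360,::-1]; b=load('wrist1')['color'][...,::-1]
c=np.zeros((420,800,3),np.uint8); c[:350,:400]=cv2.resize(a,None,fx=2.5,fy=2.5,interpolation=cv2.INTER_CUBIC); c[:300,400:]=cv2.resize(b,(400,300))
cv2.imwrite('pics/c1.png',c)
E
```

```text
t: 2.48
ee_pos: [523.5, 29.1, 149.0]
ee_rot: [-1.859, -2.523, 0.008]
shift [ -1.2   3.4 117. ]
t 2.475 p [523.5  29.1 149. ] q [-0.01  0.12  1.54  0.    1.49 -0.32] F [ 0.7 -0.3  0.3]
[[-0.296  0.955 -0.009]
 [ 0.955  0.296  0.   ]
 [ 0.003 -0.009 -1.   ]]
```

View pics/c1.png

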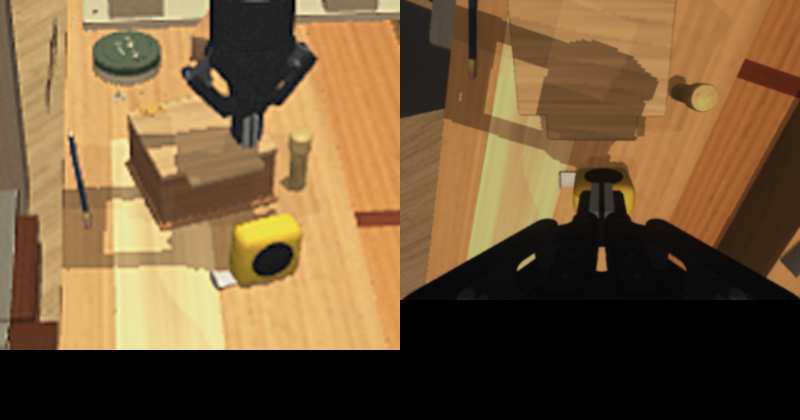

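The side view shows the shut fingers above the gap. In the wrist view (right) the lip edge runs from (547,139) to (638,138), parallel to the tool's y. The tape's near top edge is at about y=167 over x 577–632, with the hook at (567,179). I'll check the gap from this view.

```bash
python3 - <<'E'
from h import *
d=load('wrist1');g=np.array([508.5,48.5]);n=np.array([.287,-.958]);u=np.array([.957,.29])
for nm,x,y,z in [('lipR',547,139,72),('lipL',638,138,72),('tR',577,169,58),('tL',632,169,58),('hook',559,180,6),('hooknear',566,172,6)]:
    p=onz(d,(x-400)*1.4,y*1.4,z)[:2]; print(nm,p.round(1),'s,u',((p-g)@n).round(1),((p-g)@u).round(1))
p=np.array([523.5,29.1]);print((p-g)@n,(p-g)@u)
E
```

```text
lipR [473.1  37.9] s,u 0.0 -36.9
lipL [549.9  62.8] s,u -1.8 43.8
tR [506.4  12. ] s,u 34.3 -12.6
tL [558.3  28.2] s,u 33.7 41.8
hook [489.6 -31.3] s,u 71.0 -41.2
hooknear [495.2 -18.2] s,u 60.1 -32.1
22.890199999999997 8.729
```

```bash
python3 - <<'E'
from h import *
d=load('wrist1');g=np.array([508.5,48.5]);n=np.array([.287,-.958]);u=np.array([.957,.29])
print(ray(d,280,210)[0])
for nm,x,y,z in [('tR',577,168,5),('tL',632,168,5)]:
    p=onz(d,(x-400)*1.4,y*1.4,z)[:2]; print(nm,p.round(1),'s,u',((p-g)@n).round(1),((p-g)@u).round(1))
E
```

```text
[503.50903744 104.97103399 273.7736818 ]
tR [506.8  -9.5] s,u 55.1 -18.5
tL [571.4  10.7] s,u 54.3 49.2
```

The camera is on the box side, so that edge is the foot of the case. That gives a near face at s≈50 (gap about 50 mm), spanning u −18 to +49, which is the given 66 mm length. I'll descend and push slowly.

```bash

python3 -m crank '[[0,5,30,0,0,0,0],[0,0,35,0,0,0,0],[0,0,30,0,0,0,0],[0,0,22,0,0,0,0],[0,0,0,0,0,0,0]]' 
python3 -m crank '[[-5,0,0,0,0,0,0],[-5,0,0,0,0,0,0],[-4,0,0,0,0,0,0],[-4,0,0,0,0,0,0],[-4,0,0,0,0,0,0]]' | sed -n 2,4p
python3 go.py
```

```text
t: 3.2
ee_pos: [531.4, 30.5, 37.3]
ee_rot: [1.863, 2.529, 0.001]
ft_force: [0.4, 0.7, -0.7]
grip_width: -0.4
grasp_force: 0.0
ee_pos: [537.4, 9.5, 36.5]
ee_rot: [-1.863, -2.529, -0.001]
ft_force: [-0.4, 1.7, 1.3]
t 3.825 p [537.4   9.5  36.5] q [-0.05  0.27  1.6   0.    1.26 -0.35] F [-0.4  1.7  1.3]
[[-0.296  0.955  0.   ]
 [ 0.955  0.296  0.001]
 [ 0.001  0.    -1.   ]]
```

```bash

python3 -m crank '[[-5,0,3,0,0,0,0],[-5,0,0,0,0,0,0],[-5,0,0,0,0,0,0],[-5,0,0,0,0,0,0],[-5,0,0,0,0,0,0]]' | sed -n 2,4p
python3 -m crank '[[-5,0,0,0,0,0,0],[-5,0,0,0,0,0,0],[-5,0,0,0,0,0,0],[-5,0,0,0,0,0,0],[-5,0,0,0,0,0,0]]' | sed -n 2,4p
python3 -m crank '[[-5,0,0,0,0,0,0],[-5,0,0,0,0,0,0],[-5,0,0,0,0,0,0],[-4,0,0,0,0,0,0],[-3,0,0,0,0,0,0]]' | sed -n 2,4p
python3 -m crank '[[5,0,0,0,0,0,0],[10,0,0,0,0,0,0],[20,0,0,0,0,0,0],[0,0,0,0,0,0,0]]' | sed -n 2,4p
python3 - <<'E'
from h import *
snap('side','side2');snap('wrist','wrist2')
a=load('side2')['color'][120:260,200:360,::-1]; b=load('wrist2')['color'][...,::-1]
c=np.zeros((420,800,3),np.uint8); c[:350,:400]=cv2.resize(a,None,fx=2.5,fy=2.5,interpolation=cv2.INTER_CUBIC); c[:300,400:]=cv2.resize(b,(400,300))
cv2.imwrite('pics/c2.png',c)
E
```

```text
ee_pos: [544.8, -14.7, 33.2]
ee_rot: [-1.863, -2.529, -0.0]
ft_force: [-1.9, 1.1, 0.1]
ee_pos: [552.2, -38.5, 33.3]
ee_rot: [-1.863, -2.529, -0.0]
ft_force: [-1.0, 0.4, 0.6]
ee_pos: [558.7, -59.5, 33.3]
ee_rot: [-1.863, -2.529, -0.0]
ft_force: [-0.8, 1.6, -0.4]
ee_pos: [547.7, -24.0, 33.2]
ee_rot: [-1.86, -2.531, -0.0]
ft_force: [-0.5, -0.6, 0.6]
```

View pics/c2.png

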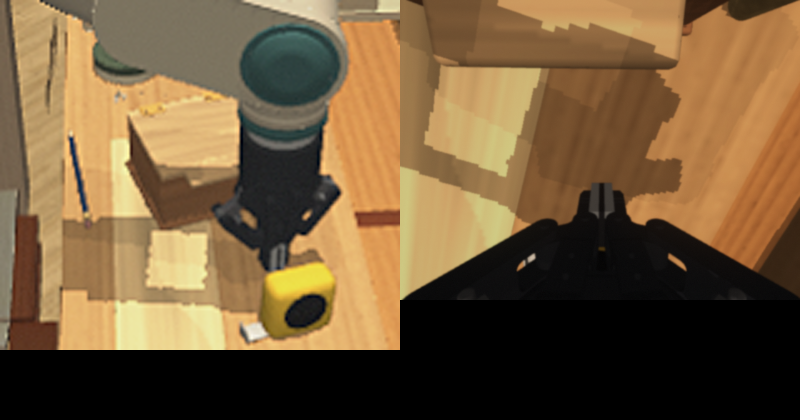

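The tape still stands, pushed clear. In the side crop its outer base corners are at (267,338) and (333,322) and the hook tip is at (247,338).

```bash
python3 - <<'E'
from h import *
d=load('side2');g=np.array([508.5,48.5]);n=np.array([.287,-.958]);u=np.array([.957,.29])
for nm,x,y,z in [('bR',267,338,1),('bL',333,322,1),('hooktip',243,332,3),('topL',325,264,63),('topR',270,272,63)]:
    p=onz(d,200+(x+.5)/2.5-.5,120+(y+.5)/2.5-.5,z)[:2]; print(nm,p.round(1),'s,u',((p-g)@n).round(1),((p-g)@u).round(1))
E
python3 go.py
```

```text
bR [ 532.2 -104.5] s,u 153.4 -21.7
bL [597.1 -89.1] s,u 157.2 44.9
hooktip [510.3 -97.1] s,u 140.0 -40.5
topL [587.1 -73. ] s,u 139.0 40.0
topR [535.2 -79.7] s,u 130.5 -11.6
t 6.3 p [548.2 -25.3  33.4] q [-0.11  0.31  1.57 -0.    1.26 -0.42] F [ 0.1 -0.4 -0.5]
[[-0.298  0.955  0.   ]
 [ 0.955  0.298 -0.   ]
 [-0.     0.    -1.   ]]
```

```bash

python3 -m crank '[[-14,-5,0,0,0,0,0],[-10,0,0,0,0,0,0],[-6,0,0,0,0,0,0],[-5,0,0,0,0,0,0],[-5,0,0,0,0,0,0]]' | sed -n 2,4p
python3 -m crank '[[-5,0,0,0,0,0,0],[-5,0,0,0,0,0,0],[-5,0,0,0,0,0,0],[-5,0,0,0,0,0,0],[-5,0,0,0,0,0,0]]' | sed -n 2,4p
python3 -m crank '[[-5,0,0,0,0,0,0],[-5,0,0,0,0,0,0],[-5,0,0,0,0,0,0],[-5,0,0,0,0,0,0],[-4,0,0,0,0,0,0]]' | sed -n 2,4p
python3 -m crank '[[10,0,0,0,0,0,0],[20,0,-10,0,0,0,0],[0,0,-50,0,0,0,0],[0,0,-60,0,0,0,0],[0,0,-60,0,0,0,0]]' | sed -n 2,4p
python3 -m crank '[[0,0,0,0,0.18,0,0],[0,0,0,0,0.18,0,0],[0,0,0,0,0.18,0,0],[0,0,0,0,0.18,0,0],[0,0,0,0,0.18,0,0]]' | sed -n 2,4p
python3 go.py
python3 - <<'E'
from h import *
snap('side','side3')
E
```

```text
ee_pos: [555.4, -65.6, 33.3]
ee_rot: [-1.863, -2.529, -0.001]
ft_force: [-1.4, 1.8, 1.3]
ee_pos: [562.8, -89.7, 33.3]
ee_rot: [-1.863, -2.529, -0.0]
ft_force: [0.5, 1.1, 1.5]
ee_pos: [569.9, -112.6, 33.3]
ee_rot: [-1.863, -2.529, -0.0]
ft_force: [-1.2, 2.0, 1.1]
ee_pos: [560.3, -82.1, 215.8]
ee_rot: [1.862, 2.53, 0.0]
ft_force: [0.7, -0.5, 0.3]
ee_pos: [560.9, -82.8, 214.7]
ee_rot: [-1.379, -1.876, -0.671]
ft_force: [-0.0, 0.9, -0.4]
t 9.425 p [560.9 -82.8 214.7] q [-0.47  0.56  1.06  0.72  2.12 -0.58] F [-0.   0.9 -0.4]
[[-0.185  0.955 -0.234]
 [ 0.59   0.298  0.751]
 [ 0.786  0.001 -0.618]]
```

View pics/side3.png

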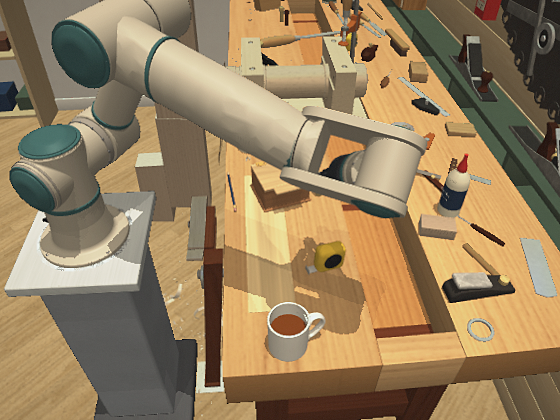

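The tilt works (J4 takes it), and the tape stands well clear at (328,255). I'll tilt a little more, then go in front of the lip.

```bash

python3 -m crank '[[0,0,0,0,0.17,0,0],[0,0,0,0,0,0,0]]' | sed -n 2,4p
python3 go.py 523 11 120
```

```text
ee_pos: [560.5, -83.1, 211.1]
ee_rot: [-1.286, -1.741, -0.757]
ft_force: [-0.4, 0.6, -0.3]
shift [-31.4  -7.5 132.4]
t 9.725 p [560.5 -83.1 211.1] q [-0.5   0.64  1.03  0.85  2.19 -0.55] F [-0.4  0.6 -0.3]
[[-0.139  0.955 -0.262]
 [ 0.46   0.296  0.837]
 [ 0.877 -0.004 -0.48 ]]
```

```bash

python3 -m crank '[[-10.5,-2.5,44,0,0,0,0],[-10.5,-2.5,44,0,0,0,0],[-10.5,-2.5,44,0,0,0,0],[0,0,0,0,0,0,0]]' | sed -n 2,4p
python3 -m crank '[[-16,0,8.5,0,0,0,0],[-16,0,8.5,0,0,0,0],[-16,0,8.5,0,0,0,0],[-14,0,8,0,0,0,0],[0,0,0,0,0,0,0]]' | sed -n 2,4p
python3 go.py 514.5 40.5 48
python3 - <<'E'
from h import *
snap('side','side4')
E
```

```text
ee_pos: [522.2, 13.0, 121.3]
ee_rot: [-1.283, -1.747, -0.754]
ft_force: [-0.3, -0.3, 0.6]
ee_pos: [523.4, 10.0, 50.1]
ee_rot: [-1.285, -1.74, -0.76]
ft_force: [0.1, -0.4, -0.6]
shift [13.4  0.6 28.9]
t 10.85 p [523.4  10.   50.1] q [-0.4   0.68  1.33  0.79  1.88 -0.75] F [ 0.1 -0.4 -0.6]
[[-0.139  0.955 -0.261]
 [ 0.458  0.296  0.838]
 [ 0.878 -0.003 -0.478]]
```

View pics/side4.png

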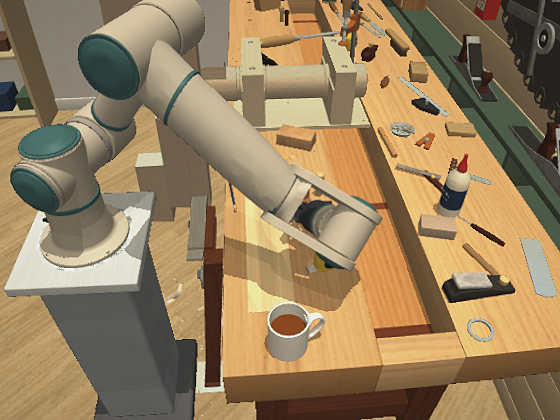

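Nothing moved: the hook is still at (313,268). Now I'll slide under the lip and lift along the lid's arc.

```bash

python3 -m crank '[[5,0,9.3,0,0,0,0],[5,0,9.3,0,0,0,0],[5,0,9,0,0,0,0],[0,0,0,0,0,0,0]]' | sed -n 2,4p
python3 -m crank '[[4.5,0,-2.5,0,0,0,0],[4.5,0,-2.5,0,0,0,0],[4.5,0,-2.5,0,0,0,0],[7.3,0,-3,0,0,0,0],[7.3,0,-3,0,0,0,0]]' | sed -n 2,4p
python3 -m crank '[[7.3,0,-3,0,0,0,0],[7.8,0,-1.6,0,0,0,0],[7.8,0,-1.6,0,0,0,0],[7.8,0,-1.6,0,0,0,0],[0,0,0,0,0,0,0]]' | sed -n 2,4p
python3 go.py
python3 - <<'E'
from h import *
snap('wrist','wrist5')
d=snap('top','top5')
a=load('top5')['color'][140:270,190:310,::-1]; b=load('wrist5')['color'][...,::-1]
c=np.zeros((400,800,3),np.uint8); c[:390,:360]=cv2.resize(a,None,fx=3,fy=3,interpolation=cv2.INTER_CUBIC); c[:300,400:]=cv2.resize(b,(400,300))
cv2.imwrite('pics/c5.png',c)
E
```

```text
ee_pos: [514.4, 40.8, 52.0]
ee_rot: [-1.283, -1.744, -0.761]
ft_force: [0.5, 0.2, 0.9]
ee_pos: [514.3, 41.5, 83.5]
ee_rot: [-1.284, -1.744, -0.762]
ft_force: [-0.8, -0.2, -0.2]
ee_pos: [512.1, 49.1, 114.2]
ee_rot: [-1.284, -1.745, -0.762]
ft_force: [0.1, -1.0, -0.4]
t 12.65 p [512.1  49.1 114.2] q [-0.34  0.52  1.41  0.84  1.9  -0.66] F [ 0.1 -1.  -0.4]
[[-0.144  0.955 -0.26 ]
 [ 0.459  0.297  0.838]
 [ 0.877  0.001 -0.481]]
```

View pics/c5.png

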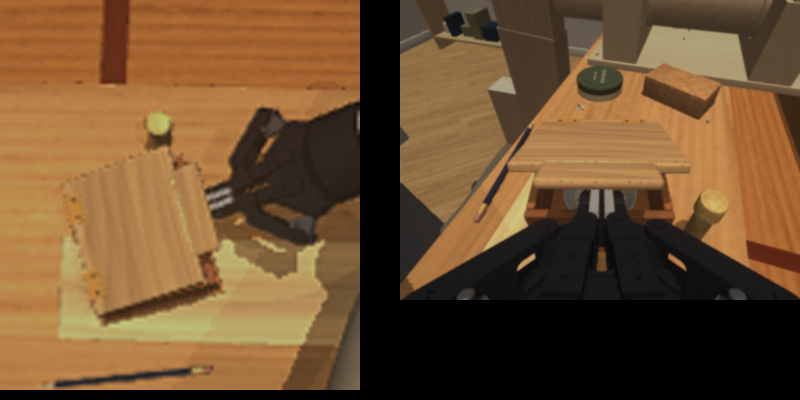

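The lid is up about 0.4 rad with the fingers under the lip. In the wrist view the screw dish is visible below at (600,195) and the dog is clear at (710,205). I'll continue the arc.

```bash

python3 -m crank '[[8,0,0,0,0,0,0],[8,0,0,0,0,0,0],[8,0,0,0,0,0,0],[7.8,0,1.6,0,0,0,0],[7.8,0,1.6,0,0,0,0]]' | sed -n 2,4p
python3 -m crank '[[7.8,0,1.6,0,0,0,0],[7.3,0,3.1,0,0,0,0],[7.3,0,3.1,0,0,0,0],[7.3,0,3.1,0,0,0,0],[6.6,0,4.5,0,0,0,0]]' | sed -n 2,4p
python3 -m crank '[[6.6,0,4.5,0,0,0,0],[6.6,0,4.5,0,0,0,0],[5.5,0,5.7,0,0,0,0],[5.5,0,5.7,0,0,0,0],[5.5,0,5.7,0,0,0,0]]' | sed -n 2,4p
python3 go.py
python3 - <<'E'
from h import *
snap('side','side6');snap('wrist','wrist6')
a=load('side6')['color'][60:260,180:380,::-1]; b=load('wrist6')['color'][...,::-1]
c=np.zeros((400,800,3),np.uint8); c[:400,:400]=cv2.resize(a,None,fx=2,fy=2,interpolation=cv2.INTER_CUBIC); c[:300,400:]=cv2.resize(b,(400,300))
cv2.imwrite('pics/c6.png',c)
E
```

```text
ee_pos: [505.4, 70.2, 147.3]
ee_rot: [-1.284, -1.744, -0.762]
ft_force: [0.8, -0.9, -0.3]
ee_pos: [496.2, 99.8, 171.5]
ee_rot: [-1.284, -1.744, -0.761]
ft_force: [0.7, -0.5, -0.2]
ee_pos: [485.1, 135.4, 184.8]
ee_rot: [-1.284, -1.744, -0.761]
ft_force: [-0.5, 0.0, -0.2]
t 14.625 p [485.1 135.4 184.8] q [-0.21  0.31  1.53  0.92  1.86 -0.5 ] F [-0.5  0.  -0.2]
[[-0.142  0.955 -0.26 ]
 [ 0.458  0.297  0.838]
 [ 0.877 -0.    -0.48 ]]
```

View pics/c6.png

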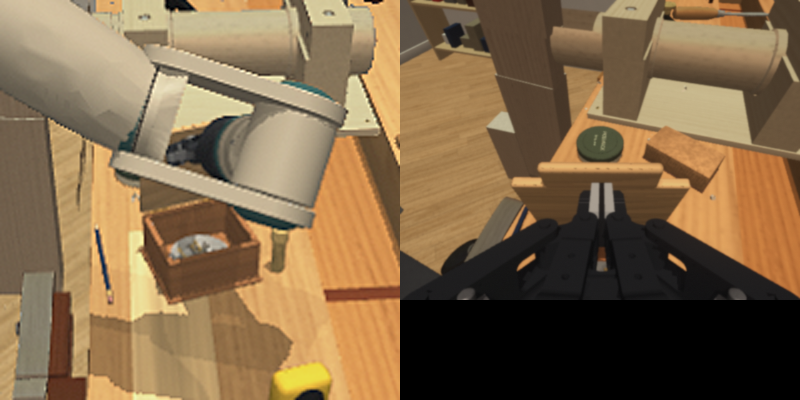

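The lid is nearly upright and the box open, with the screws visible at side crop (200,248). I'll push past balance, then draw back and up.

```bash

python3 -m crank '[[3.3,0,4.9,0,0,0,0],[3.3,0,4.9,0,0,0,0],[3.3,0,4.9,0,0,0,0],[2.6,0,5.4,0,0,0,0],[2.6,0,5.4,0,0,0,0]]' | sed -n 2,4p
python3 -m crank '[[2.6,0,5.4,0,0,0,0],[2.6,0,5.4,0,0,0,0],[0,0,0,0,0,0,0],[0,0,0,0,0,0,0],[0,0,0,0,0,0,0]]' | sed -n 2,4p
python3 -m crank '[[0,0,-10,0,0,0,0],[0,0,-20,0,0,0,0],[0,0,-35,0,0,0,0],[0,0,-40,0,0,0,0],[0,0,-40,0,0,0,0]]' | sed -n 2,4p
python3 go.py
python3 - <<'E'
from h import *
snap('side','side7');snap('wrist','wrist7');snap('top','top7')
a=load('side7')['color'][...,::-1]; b=load('wrist7')['color'][...,::-1]; t=load('top7')['color'][140:290,190:430,::-1]
c=np.zeros((600,800,3),np.uint8); c[:300,:400]=cv2.resize(a,(400,300)); c[:300,400:]=cv2.resize(b,(400,300)); c[300:600,:480]=cv2.resize(t,None,fx=2,fy=2)
cv2.imwrite('pics/c7.png',c)
E
```

```text
ee_pos: [476.3, 163.6, 185.7]
ee_rot: [-1.284, -1.744, -0.761]
ft_force: [0.7, 0.9, -0.2]
ee_pos: [473.0, 174.4, 185.1]
ee_rot: [-1.285, -1.744, -0.761]
ft_force: [0.3, 0.4, -0.5]
ee_pos: [511.1, 50.8, 256.1]
ee_rot: [-1.285, -1.744, -0.762]
ft_force: [1.3, 0.0, 0.3]
t 16.6 p [511.1  50.8 256.1] q [-0.34  0.34  1.34  0.92  2.06 -0.44] F [1.3 0.  0.3]
[[-0.143  0.955 -0.259]
 [ 0.459  0.296  0.838]
 [ 0.877  0.001 -0.481]]
```

View pics/c7.png

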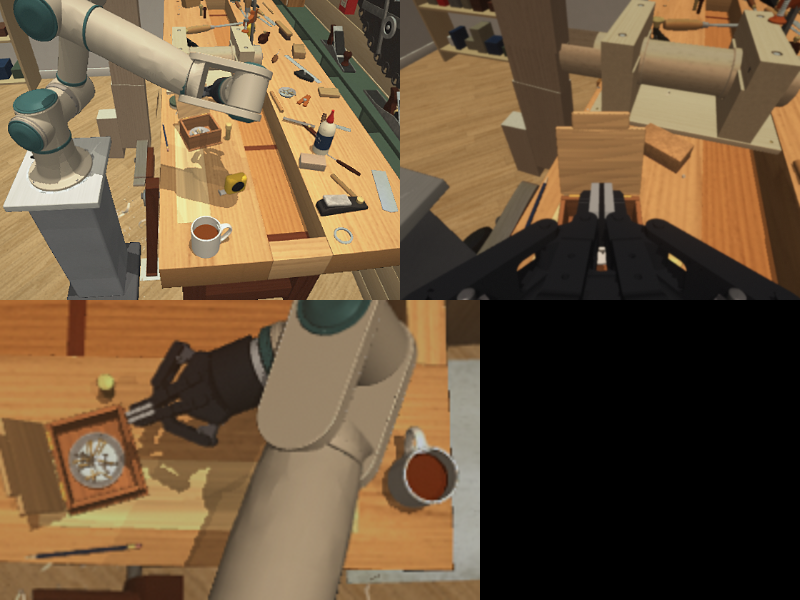

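The lid leans fully open behind the box, with the screws exposed at (97,460) in the top crop. The tape is standing at (234,183) in the side view. The dog and mug are in place, and the hand is clear. Handing in.

```bash

python3 -m crank '[[30,0,-20,0,0,0,0],[0,0,0,0,0,0,0],[0,0,0,0,0,0,0],[0,0,0,0,0,0,0]]' | sed -n 1,4p
python3 -c "
from plant import env
print(env.job_done())"
```

```text
t: 17.25
ee_pos: [511.3, 50.4, 289.5]
ee_rot: [-1.284, -1.742, -0.76]
ft_force: [-0.0, 1.0, -0.1]
the job is handed in; nothing more can be done
None
```

I pushed the tape measure, still standing, to an estimated 170 mm or more from the lip, flipped the lid so it rests fully open by itself, drew the hand clear, and handed the job in at about 17 s with no verdict returned.

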